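# Find the foot that still grips, clip its cover on and stand it on the slope

## Task

Drag each of the three steel feet along the test plate, without lifting it, until it stands wholly beyond the red line, and feel how hard it drags. When all three are across, press the orange cover straight down onto the one foot that drags clearly hardest until its clip arms snap under that foot's rim, then lift that foot by the cover's knob and stand it flat in the middle of the blue slope, where it must stay put by itself. Leave the other two feet standing on the plate beyond the line and disturb nothing else.

Things in the scene. Friction and masses are not known exactly. Their poses are not given: they have to be found in the camera images.
- test_plate: fixed bare-metal test plate, 210 (its x) x 270 (its y) x 6 mm, flat on the bench, turned a little; origin at the centre of its underside, upper face 6 mm above. The feet start about 88 mm apart in y at about plate x = -0.06 and are dragged along its +x.
- plate_line (a point): centre of the red finish line, on the plate's upper face above its origin; the line runs along the plate's y right across it, at plate x = 0, 4 mm wide. A foot is wholly beyond it when its centre is at plate x above 0.027; its edge reaches the far end of the plate at x = 0.078.
- foot_a: one of three look-alike round steel feet, upright, 32 mm high, 0.69 to 0.81 kg: rubber sole (z 0 to 3), base disc 54 mm in diameter (z 3 to 9), waist 38 (z 9 to 26), rim disc 48 (z 26 to 32, flat top). Origin: centre of the underside, z up; yaw means nothing. Resting freely, one slides on the plate at about 7.4 N sideways (6 to 9), two at 0.9 N (0.7 to 1.1); the name does not tell which.
- foot_b: one of three look-alike round steel feet, upright, 32 mm high, 0.69 to 0.81 kg: rubber sole (z 0 to 3), base disc 54 mm in diameter (z 3 to 9), waist 38 (z 9 to 26), rim disc 48 (z 26 to 32, flat top). Origin: centre of the underside, z up; yaw means nothing. Resting freely, one slides on the plate at about 7.4 N sideways (6 to 9), two at 0.9 N (0.7 to 1.1); the name does not tell which.
- foot_c: one of three look-alike round steel feet, upright, 32 mm high, 0.69 to 0.81 kg: rubber sole (z 0 to 3), base disc 54 mm in diameter (z 3 to 9), waist 38 (z 9 to 26), rim disc 48 (z 26 to 32, flat top). Origin: centre of the underside, z up; yaw means nothing. Resting freely, one slides on the plate at about 7.4 N sideways (6 to 9), two at 0.9 N (0.7 to 1.1); the name does not tell which.
- cover: orange round clip-on cover, standing on the bench on the tips of its three black clip arms; origin at the centre, level with the arm tips, z up; yaw means nothing. Disc 50 mm in diameter (z 18 to 24), 57 over the arms. 62 g. Snapped home, the disc's underside lies on top of a foot's rim and its origin is 14 mm above the foot's origin; unsnapped it rests 8 mm or more higher.
- cover_knob (a point): middle of the cover's ribbed knob, 20 mm in diameter, to hold it by: knob from 24 to 50 mm above the cover's origin, this point at 37 mm on its axis. The sprung arms have ramped tips that find the rim when the cover is within about 2 mm of the foot's axis; pressing takes about 10 to 16 N and then gives way. Once snapped it cannot be pulled off.
- slope_stand: fixed blue sheet-metal stand, 103 x 100 mm seen from above, 10 mm high at its front edge and 53 at the back; origin at the centre of its underside. Its flat top slopes at 20 degrees (0.349 rad), rising along the stand's own +x, which points away from the robot, give or take 0.35 rad.
- slope_mid (a point): middle of the slope's upper face, 34 mm above the stand's origin; the face is 110 mm up the slope and 100 mm across, no lip. The foot that grips stays on it when set down flat; the others slide off. On the way from the plate stand a soldering station, 0.2 m high (x 0.30 to 0.58, y -0.13 to 0.03 m from the robot), and behind it a hand scanner, 0.26 m high (x 0.71 to 0.85, y -0.15 to 0.15).
- tip_cleaner: yellow brass-wool tip cleaner cup, 55 mm across, 37 mm high; a loose bystander, not part of the job; origin at the centre of its underside.
- wick_reel: small yellow reel, 44 mm across, 12 mm high, lying flat; a loose bystander, not part of the job; origin at the centre of its underside.
- circuit_board_0: green circuit board, 55 x 85 x 12 mm; a loose bystander, not part of the job; origin at the centre of its underside.
- bin_spacers: red open tray of small spacers, 85 x 122 x 35 mm; a loose bystander, not part of the job; origin at the centre of its underside.
Not all that is in view belongs to the job. What is shaped like the foot_b but pink is not meant. What is shaped like the foot_c but green is not meant.

How it is judged:
On the way, in this order (a step that is already met when the one before it is completed fails the run):
1. all three feet stand at rest on the plate beyond the red line (x of foot_a in the frame of test_plate between 0.024 and 0.105 m and y of foot_a in the frame of test_plate between -0.135 and 0.135 m and z of foot_a in the frame of test_plate between 0.003 and 0.009 m and angle between each of foot_a, foot_b, foot_c's own z axis and vertical below 0.1 rad and linear speed of each of foot_a, foot_b, foot_c below 0.01 m/s and x of foot_b in the frame of test_plate between 0.024 and 0.105 m and y of foot_b in the frame of test_plate between -0.135 and 0.135 m and z of foot_b in the frame of test_plate between 0.003 and 0.009 m and x of foot_c in the frame of test_plate between 0.024 and 0.105 m and y of foot_c in the frame of test_plate between -0.135 and 0.135 m and z of foot_c in the frame of test_plate between 0.003 and 0.009 m), for 0.2 s.
2. the cover is snapped fully down on one of the feet (((z of cover in the frame of foot_a between 0.0115 and 0.015 m and distance between cover and foot_a below 0.0158 m and angle between the z axis of cover and the z axis of foot_a, either way round below 0.1 rad) or (z of cover in the frame of foot_b between 0.0115 and 0.015 m and distance between cover and foot_b below 0.0158 m and angle between the z axis of cover and the z axis of foot_b, either way round below 0.1 rad) or (z of cover in the frame of foot_c between 0.0115 and 0.015 m and distance between cover and foot_c below 0.0158 m and angle between the z axis of cover and the z axis of foot_c, either way round below 0.1 rad))), for 0.2 s.
At the end, for the whole second after the job is handed in: One foot, cover snapped on (disc within 1 mm of flat on its rim), stands unaided and still, flat on the slope (0.07 rad) within 30 mm of its middle; only the gripping foot can stay there. The other two stand still and upright on the plate, centres at least 24 mm beyond the middle of the red line ((((z of cover in the frame of foot_a between 0.0115 and 0.015 m and distance between cover and foot_a below 0.0158 m and angle between the z axis of cover and the z axis of foot_a, either way round below 0.1 rad) and (distance between foot_a and slope_mid below 0.03 m and angle between foot_a's own z axis and vertical between 0.28 and 0.42 rad and contact force between foot_a and slope_stand above 1 N and linear speed of foot_a below 0.01 m/s) and (x of foot_b in the frame of test_plate between 0.024 and 0.105 m and y of foot_b in the frame of test_plate between -0.135 and 0.135 m and z of foot_b in the frame of test_plate between 0.003 and 0.009 m and angle between foot_b's own z axis and vertical below 0.1 rad and linear speed of foot_b below 0.01 m/s) and (x of foot_c in the frame of test_plate between 0.024 and 0.105 m and y of foot_c in the frame of test_plate between -0.135 and 0.135 m and z of foot_c in the frame of test_plate between 0.003 and 0.009 m and angle between foot_c's own z axis and vertical below 0.1 rad and linear speed of foot_c below 0.01 m/s)) or ((z of cover in the frame of foot_b between 0.0115 and 0.015 m and distance between cover and foot_b below 0.0158 m and angle between the z axis of cover and the z axis of foot_b, either way round below 0.1 rad) and (distance between foot_b and slope_mid below 0.03 m and angle between foot_b's own z axis and vertical between 0.28 and 0.42 rad and contact force between foot_b and slope_stand above 1 N and linear speed of foot_b below 0.01 m/s) and (x of foot_a in the frame of test_plate between 0.024 and 0.105 m and y of foot_a in the frame of test_plate between -0.135 and 0.135 m and z of foot_a in the frame of test_plate between 0.003 and 0.009 m and angle between foot_a's own z axis and vertical below 0.1 rad and linear speed of foot_a below 0.01 m/s) and (x of foot_c in the frame of test_plate between 0.024 and 0.105 m and y of foot_c in the frame of test_plate between -0.135 and 0.135 m and z of foot_c in the frame of test_plate between 0.003 and 0.009 m and angle between foot_c's own z axis and vertical below 0.1 rad and linear speed of foot_c below 0.01 m/s)) or ((z of cover in the frame of foot_c between 0.0115 and 0.015 m and distance between cover and foot_c below 0.0158 m and angle between the z axis of cover and the z axis of foot_c, either way round below 0.1 rad) and (distance between foot_c and slope_mid below 0.03 m and angle between foot_c's own z axis and vertical between 0.28 and 0.42 rad and contact force between foot_c and slope_stand above 1 N and linear speed of foot_c below 0.01 m/s) and (x of foot_a in the frame of test_plate between 0.024 and 0.105 m and y of foot_a in the frame of test_plate between -0.135 and 0.135 m and z of foot_a in the frame of test_plate between 0.003 and 0.009 m and angle between foot_a's own z axis and vertical below 0.1 rad and linear speed of foot_a below 0.01 m/s) and (x of foot_b in the frame of test_plate between 0.024 and 0.105 m and y of foot_b in the frame of test_plate between -0.135 and 0.135 m and z of foot_b in the frame of test_plate between 0.003 and 0.009 m and angle between foot_b's own z axis and vertical below 0.1 rad and linear speed of foot_b below 0.01 m/s))) and linear speed of cover below 0.01 m/s); the robot touches nothing.
It fails at once if a foot is tipped over or, without the cover snapped on it, lifted more than 10 mm off the plate's face ((z of foot_a in the frame of test_plate above 0.016 m and distance between cover and foot_a above 0.019 m) or angle between any of foot_a, foot_b, foot_c's own z axis and vertical above 0.8 rad or (z of foot_b in the frame of test_plate above 0.016 m and distance between cover and foot_b above 0.019 m) or (z of foot_c in the frame of test_plate above 0.016 m and distance between cover and foot_c above 0.019 m)).
It fails at once if a bystander is moved more than 30 mm (distance of any of tip_cleaner, wick_reel, circuit_board_0, bin_spacers from where it was at the start of the episode above 0.03 m).
It also fails if it takes over 72 s, if anything falls off the work surface, if the arm or the gripper's body presses on something with over 40 N, if the wrist force passes 120 N, or if a joint passes its speed limit or range.

## Robot

A 7-joint arm with a two-finger parallel gripper is mounted at the origin on a cart in front of the work surface, level with it; the furniture and walls round the work are solid. World frame = base frame: x ahead of the robot, y to its left, z up, the work surface at z = 0. Lengths are in m, angles in rad, forces in N, time in s.
With the tool pointing down it reaches from about 0.4 to 0.85 m from the base axis. Payload 4.5 kg.
Tool frame: the origin (TCP) lies at the very end of the fingers, on their centre line; the grasp point (between the pads) lies 19 mm behind it (tcp_to_grasp is the z of the grasp point in the tool frame, in m); z points along the fingers, y is the line along which they close (so a half turn about z gives the same grasp; the last joint's range is limited). The gripper opens to 88 mm and grips with 3 to 60 N. Pads are 18 mm wide; open, the fingers measure 123 mm over their backs; the gripper's body (75 mm by 187 mm) begins 45 mm behind the grasp point.
Start: joints at [1.137, 0.689, -0.195, 1.565, 0.157, 0.902, -0.215], TCP at [0.282, -0.558, 0.239] pointing down, gripper open.
Joint ranges: [-3.01, 3.01], [-0.46, 2.08], [-1.47, 1.51], [0.13, 2.56], [-1, 4.14], [0.04, 2.09], [-2.66, 2.66]. Speed limits (rad/s): [2.57, 2.57, 3.14, 3.14, 3.14, 3.14, 3.14].

## Interface

Orientations are given as a unit quaternion [x, y, z, w].
In Python, from plant import * gives the robot as it stands. The module is installed in compiled form; this text tells all that it offers.
- The arm moves only by the shell command python3 -m jog 'ROWS' [OPENING] [FORCE]. ROWS is JSON, a list that holds one entry, the list of rows, each a list of 6 numbers: the shift along the tool's x, y, z in m, then the turn, a rotation vector about the tool's x, y, z in rad. In form: [[[dx, dy, dz, ax, ay, az], ...]]. A call has 1 to 12 rows; each row shifts and turns the commanded pose from where the row before left it, along the tool's axes as they then stand; what a row does not reach is not made up. A row lasts 1/8 s, in which the tool goes at most 62.5 mm and 10.7 degrees, less where a joint would pass 70% of its speed; a pose out of reach is approached as far as the arm can. A call with a gripper value outside its range is refused whole. OPENING is the finger opening in m, from 0 to 0.0881, set as the call begins (- or left out, the last holds). The fingers move at their own pace and stop on an object; FORCE is the grip in N (left out, the last holds). Time passes only in rows, so rows that do not move let the fingers close. It gives the time, the measured TCP pose, the force, the opening and the grip force at its end, in the units of the state.
- get_state(): the state, without advancing time (a new reading comes with each control period).
- snapshot(name): name is "scene" or "top" or "wrist"; returns a dict with "frame" (480x640x3 uint8, red, green, blue), "mtx" (3x3 intrinsics, pixels), "xyz" and "orientation" of the camera in the world; the wrist camera has in their place "mount" (4x4, takes a point from camera to tool coordinates, whose origin is the TCP and whose axes are the flange's). Camera axes: x right, y down, z forward; pixel columns grow to the right and rows downward; lengths in m; the calibration is good to about 2 mm. A picture is of the moment at which its call begins: read the wrist's pose just before it. There is no depth.
- finish_job(): hands the job in; it is judged then, once.
The state is a dict: "clock": time; "q": joint angles; "qd": joint speeds; "joint_torque": joint torques, N m; "tool_pos": TCP position; "eef_rot": TCP orientation; "contact_force": force on the tool from outside, world axes, zero at the start; "moment": the same for the moment, N m; "opening": opening from 0.0 (shut) to 1.0 (fully open); "finger_force": force on a finger pad.
Only numpy, scipy, OpenCV 4.12 (cv2) and the standard library are available. Lean on these libraries where they do the work, as an engineer would, in place of code of your own. Each camera call takes 0.05 s, during which the arm holds its last target. There are 200 camera calls.

## Working session

There is one attempt and no reset: what is moved stays moved. The work goes in short steps, Python scripts to look and compute and a shell command to move; the robot and the scene stay as the last step left them, time stands still between calls to the robot, and variables do not carry over. Pictures are saved under pics/ and viewed, at most 10 in all, crops included, and the job is handed in when it is done.

```bash
mkdir -p pics
cat > h.py <<'E'
from plant import *
import numpy as np, cv2, json
from scipy.spatial.transform import Rotation as R
def cam(name):
    s=get_state(); c=snapshot(name); f=c["frame"]
    if "mount" in c:
        T=np.eye(4);T[:3,:3]=R.from_quat(s["eef_rot"]).as_matrix();T[:3,3]=s["tool_pos"]
        M=T@np.array(c["mount"]);return f,np.array(c["mtx"]),M[:3,3],M[:3,:3]
    o=np.array(c["orientation"]); Rm=o if o.shape==(3,3) else R.from_quat(o).as_matrix()
    return f,np.array(c["mtx"]),np.array(c["xyz"]),Rm
def ray(K,p,Rm,u,v,z):
    d=Rm@np.linalg.inv(K)@np.array([u,v,1.]);return p+d*(z-p[2])/d[2]
def proj(K,p,Rm,X):
    q=K@(Rm.T@(np.array(X)-p));return q[:2]/q[2]
def save(n,f): cv2.imwrite("pics/"+n,f[:,:,::-1])
E
python3 - <<'E'
from h import *
s=get_state();print({k:np.round(v,3).tolist() for k,v in s.items()})
for n in("scene","top"):
    f,K,p,Rm=cam(n);save(n+".png",f);print(n,K.tolist(),p,Rm.round(3).tolist());np.savez(n,f=f,K=K,p=p,R=Rm)
E
```

```text
{'clock': 0.0, 'q': [1.137, 0.69, -0.195, 1.566, 0.157, 0.903, -0.215], 'qd': [-0.0, -0.002, -0.001, 0.001, -0.001, 0.003, 0.0], 'joint_torque': [-0.001, -52.757, -1.267, -15.343, -0.053, 0.007, 0.0], 'tool_pos': [0.282, -0.557, 0.238], 'eef_rot': [0.973, 0.232, -0.0, -0.001], 'contact_force': [-0.4, 0.916, 0.884], 'moment': [-0.072, -0.006, -0.063], 'finger_force': 0.0, 'opening': 0.999}
scene [[467.23015041966636, 0.0, 323.12399940670497], [0.0, 467.23015041966636, 241.51067771038464], [0.0, 0.0, 1.0]] [0.10829246 0.4668167  0.75530668] [[-0.737, -0.47, 0.486], [-0.676, 0.534, -0.508], [-0.021, -0.703, -0.711]]
top [[563.2013650310995, 0.0, 319.28380565088673], [0.0, 563.2013650310995, 233.85054377370264], [0.0, 0.0, 1.0]] [ 0.21175663 -0.12394308  1.42564319] [[0.205, -0.944, 0.26], [-0.979, -0.196, 0.059], [-0.004, -0.266, -0.964]]
```

View pics/scene.png

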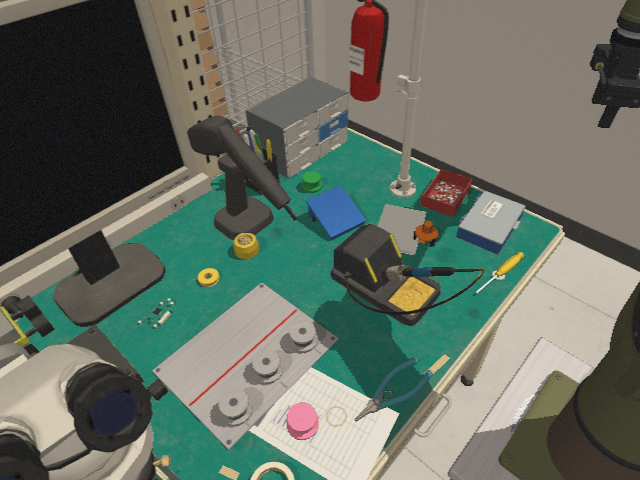

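View pics/top.png

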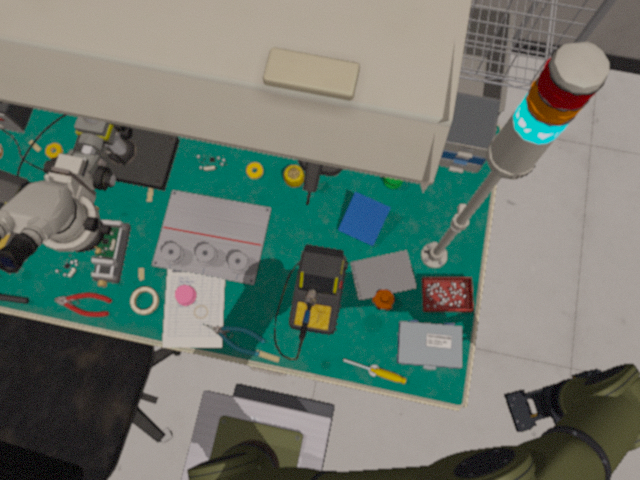

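The scene picture shows the plate with its red line from (192,404) to (296,312). The three steel feet are at (234,404), (266,366) and (302,335). The orange cover is at (427,232) and the blue slope at (335,212).

Things that could be mistaken:
- For the feet: the pink puck (302,418) and the green puck (312,182). Both are rejected by colour, so I take the three grey ones on the plate.
- For the cover: the yellow cup (245,246) and the yellow reel (208,277). I take the orange one with the knob.

In the top view the feet are at (171,251), (204,252) and (237,259), the cover at (384,298) and the slope at (364,218).

Run:
```python
from h import *
for n in("scene","top"):
    d=np.load(n+".npz");f,K,p,Rm=[d[k] for k in("f","K","p","R")]
    hsv=cv2.cvtColor(f,cv2.COLOR_RGB2HSV)
    def blob(lo,hi,box,z,name):
        m=cv2.inRange(hsv,np.array(lo),np.array(hi));mm=np.zeros_like(m);x0,y0,x1,y1=box;mm[y0:y1,x0:x1]=m[y0:y1,x0:x1]
        cs,_=cv2.findContours(mm,0,2)
        c=max(cs,key=cv2.contourArea);M=cv2.moments(c);r=cv2.minAreaRect(c)
        b=cv2.boxPoints(r);print(n,name,cv2.contourArea(c),"ctr",ray(K,p,Rm,M['m10']/M['m00'],M['m01']/M['m00'],z).round(4))
        return c,b
    bx={"scene":[(180,300,310,415),(300,180,370,245),(405,215,445,250)],"top":[(150,220,280,250),(330,185,395,250),(370,285,400,312)]}[n]
    c,b=blob([0,120,90],[8,255,255],bx[0],.006,"line")
    P=np.array([ray(K,p,Rm,*q[0],.006)[:2] for q in c]);ctr=P.mean(0);u,sv,vt=np.linalg.svd(P-ctr);t=(P-ctr)@vt[0]
    print("line dir",vt[0],"ext",t.min(),t.max(),"mid",ctr+vt[0]*(t.min()+t.max())/2)
    c,b=blob([105,120,50],[125,255,255],bx[1],.034,"slope")
    ap=cv2.approxPolyDP(c,4,True)[:,0];print("slope corners px",ap.tolist(),[ray(K,p,Rm,*q,.034).round(3).tolist() for q in ap])
    blob([5,150,60],[16,255,255],bx[2],.025,"cover")
    for q in {"scene":[(235,399),(266,360),(303,331)],"top":[(171,247),(205,248),(237,255)]}[n]: print("foot",ray(K,p,Rm,*q,.038).round(3))
d=np.load("scene.npz")['f'];a=cv2.resize(d[285:450,150:350],None,fx=3,fy=3,interpolation=2);b=cv2.resize(d[205:260,400:450],None,fx=4,fy=4,interpolation=2)
o=np.zeros((495,800,3),np.uint8);o[:,:600]=a;o[:220,600:800]=b
t=np.load("top.npz")['f'];o[250:430,600:800]=cv2.resize(t[270:315,360:410],(200,180));save("crop.png",o)
```

```text
scene line 161.0 ctr [0.5303 0.252  0.006 ]
line dir [-0.0193692  0.9998124] ext -0.14071072742936425 0.12087793928500967 mid [0.53064783 0.23560769]
scene slope 1699.0 ctr [ 0.6459 -0.1393  0.034 ]
slope corners px [[341, 186], [306, 201], [309, 216], [315, 215], [331, 238], [365, 220]] [[0.698, -0.219, 0.034], [0.723, -0.122, 0.034], [0.681, -0.088, 0.034], [0.673, -0.1, 0.034], [0.596, -0.068, 0.034], [0.576, -0.162, 0.034]]
scene cover 316.0 ctr [ 0.4555 -0.2295  0.025 ]
foot [0.463 0.314 0.038]
foot [0.478 0.232 0.038]
foot [0.471 0.147 0.038]Traceback (most recent call last):
  File "<stdin>", line 12, in <module>
  File "<stdin>", line 8, in blob
ValueError: max() iterable argument is empty
```

Run:
```python
from h import *
for n in("top",):
    d=np.load(n+".npz");f,K,p,Rm=[d[k] for k in("f","K","p","R")]
    hsv=cv2.cvtColor(f,cv2.COLOR_RGB2HSV)
    def blob(lo,hi,box,z,name):
        m=cv2.inRange(hsv,np.array(lo),np.array(hi));mm=np.zeros_like(m);x0,y0,x1,y1=box;mm[y0:y1,x0:x1]=m[y0:y1,x0:x1]
        cs,_=cv2.findContours(mm,0,2)
        c=max(cs,key=cv2.contourArea);M=cv2.moments(mm,True)
        print(n,name,cv2.contourArea(c),"ctr",ray(K,p,Rm,M['m10']/M['m00'],M['m01']/M['m00'],z).round(4))
        return c,mm
    bx=[(150,220,280,250),(330,185,395,250),(370,285,400,312)]
    c,m=blob([0,50,60],[180,255,255],bx[0],.006,"line")
    ys,xs=np.nonzero(m);print(xs.min(),xs.max(),ys.min(),ys.max())
    P=np.array([ray(K,p,Rm,x,y,.006)[:2] for x,y in zip(xs,ys)]);ctr=P.mean(0);u,sv,vt=np.linalg.svd(P-ctr);t=(P-ctr)@vt[0]
    print("line dir",vt[0],"ext",t.min(),t.max(),"mid",ctr+vt[0]*(t.min()+t.max())/2)
    c,b=blob([105,120,50],[125,255,255],bx[1],.034,"slope")
    ap=cv2.approxPolyDP(c,3,True)[:,0];print("slope corners px",ap.tolist(),[ray(K,p,Rm,*q,.034).round(3).tolist() for q in ap])
    blob([5,150,60],[18,255,255],bx[2],.025,"cover")
    for q in [(171,247),(205,248),(237,255)]: print("foot",ray(K,p,Rm,*q,.038).round(3))
d=np.load("scene.npz")['f'];a=cv2.resize(d[285:450,150:350],None,fx=3,fy=3,interpolation=2);b=cv2.resize(d[205:260,400:450],None,fx=4,fy=4,interpolation=2)
o=np.zeros((495,800,3),np.uint8);o[:,:600]=a;o[:220,600:800]=b
t=np.load("top.npz")['f'];o[250:430,600:800]=cv2.resize(t[270:315,360:410],(200,180));save("crop.png",o)
```

```text
top line 392.5 ctr [0.5398 0.213  0.006 ]
150 279 220 249
line dir [ 0.16491048 -0.98630854] ext -0.19126989451787416 0.15338682437340453 mid [0.53676018 0.2319028 ]
top slope 1452.5 ctr [ 0.6506 -0.1428  0.034 ]
slope corners px [[356, 193], [339, 229], [372, 244], [388, 207]] [[0.715, -0.111, 0.034], [0.61, -0.086, 0.034], [0.588, -0.176, 0.034], [0.694, -0.199, 0.034]]
top cover 289.5 ctr [ 0.4558 -0.2307  0.025 ]
foot [0.475 0.323 0.038]
foot [0.49  0.237 0.038]
foot [0.489 0.153 0.038]
```

View pics/crop.png

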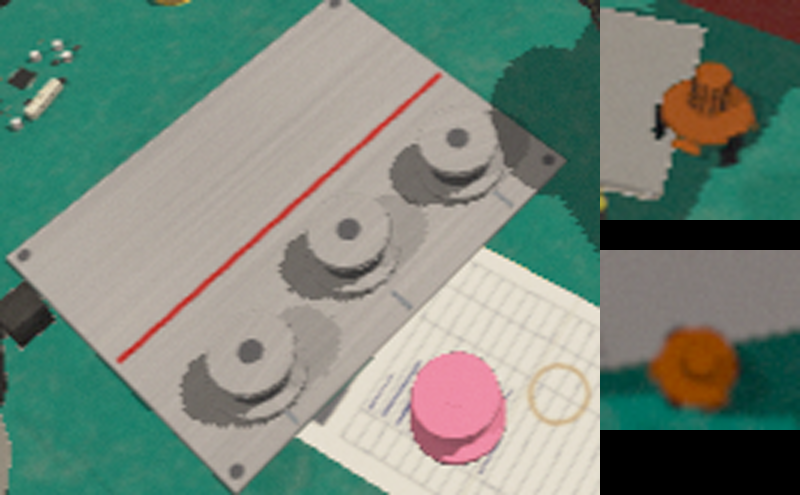

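The crop confirms three grey feet with dark centre dots on the plate, at scene pixels (302,331), (266,361) and (233,402). The pink puck is off the plate. The orange cover with its knob and black arms stands at about (427,231), next to a grey sheet.

```bash
cat >> h.py <<'E'
def down(yaw):  # tool x axis at world yaw, z down
    c,s=np.cos(yaw),np.sin(yaw);return np.array([[c,s,0],[s,-c,0],[0,0,-1.]])
def plan(tp,TR,n,frm=None):
    s=get_state();p,Q=(np.array(s["tool_pos"]),R.from_quat(s["eef_rot"]).as_matrix()) if frm is None else frm
    w=R.from_matrix(Q.T@TR).as_rotvec()/n;S=sum(R.from_rotvec(w*k).as_matrix() for k in range(n))
    t=np.linalg.solve(S,Q.T@(np.array(tp)-p))
    print(n,"x",np.r_[t,w].round(4).tolist(),"|t|",np.linalg.norm(t).round(4),"deg",np.degrees(np.linalg.norm(w)).round(1))
    return np.array(tp,float),TR
def st():
    s=get_state();print(round(s["clock"],2),"pos",np.round(s["tool_pos"],4),"q",np.round(s["q"],2),"F",np.round(s["contact_force"],2),"op",np.round(s["opening"]*.0881,4),"ff",np.round(s["finger_force"],1));Q=R.from_quat(s["eef_rot"]).as_matrix();print("x",Q[:,0].round(3),"z",Q[:,2].round(3))
E
python3 - <<'E'
from h import *
a=plan([.43,-.25,.36],down(np.radians(60)),9)
plan([.43,.24,.36],down(np.radians(90)),9,a)
d=np.load("scene.npz");f,K,p,Rm=[d[k] for k in("f","K","p","R")]
A=ray(K,p,Rm,296.7,310,.006);B=ray(K,p,Rm,189.7,405,.006);print(A,B,np.linalg.norm(A-B))
for q in [(302.3,330.7),(266,361.3),(233.3,402)]: print(ray(K,p,Rm,*q,.038).round(4))
print(snapshot("wrist")["mount"])
E
```

```text
9 x [0.0355, -0.0148, -0.0135, -0.0002, -0.0, -0.0644] |t| 0.0408 deg 3.7
9 x [0.0528, -0.0158, 0.0, 0.0, 0.0, -0.0582] |t| 0.0551 deg 3.3
[0.53115717 0.10565543 0.006     ] [0.52734215 0.36558521 0.006     ] 0.25995778266433517
[0.4729 0.1471 0.038 ]
[0.476  0.2337 0.038 ]
[0.4608 0.3194 0.038 ]
[[-8.27167207e-04 -9.49304637e-01 -3.14356520e-01  8.30194913e-02]
 [ 9.99999482e-01 -9.71888663e-04  3.03641348e-04 -5.23311953e-05]
 [-5.93767677e-04 -3.14356106e-01  9.49304949e-01 -1.45846221e-01]
 [ 0.00000000e+00  0.00000000e+00  0.00000000e+00  1.00000000e+00]]
```

```bash
python3 -m jog '[[[0.0355,-0.0148,-0.0135,0,0,-0.0644],[0.0355,-0.0148,-0.0135,0,0,-0.0644],[0.0355,-0.0148,-0.0135,0,0,-0.0644],[0.0355,-0.0148,-0.0135,0,0,-0.0644],[0.0355,-0.0148,-0.0135,0,0,-0.0644],[0.0355,-0.0148,-0.0135,0,0,-0.0644],[0.0355,-0.0148,-0.0135,0,0,-0.0644],[0.0355,-0.0148,-0.0135,0,0,-0.0644],[0.0355,-0.0148,-0.0135,0,0,-0.0644],[0,0,0,0,0,0]]]' 0.088
python3 - <<'E'
from h import *
st();f,K,p,Rm=cam("wrist");save("w1.png",f);np.savez("w1",f=f,K=K,p=p,R=Rm)
hsv=cv2.cvtColor(f,cv2.COLOR_RGB2HSV)
for nm,lo,hi,z in(("cov",[5,150,60],[18,255,255],.022),("slope",[105,120,50],[125,255,255],.034)):
    m=cv2.inRange(hsv,np.array(lo),np.array(hi));cs,_=cv2.findContours(m,0,2)
    if not cs: print(nm,"none");continue
    c=max(cs,key=cv2.contourArea);(u,v),r=cv2.minEnclosingCircle(c);print(nm,cv2.contourArea(c),u,v,r,ray(K,p,Rm,u,v,z).round(4),cv2.approxPolyDP(c,5,True)[:,0].tolist())
plan([.43,.24,.36],down(np.radians(90)),9)
E
```

```text
clock: 1.4
tool_pos: [0.4318, -0.2473, 0.3613]
eef_rot: [0.864, 0.503, 0.001, 0.0]
contact_force: [0.3, 0.7, 0.3]
opening: 0.998
finger_force: 0.0
1.4 pos [ 0.4318 -0.2473  0.3613] q [ 0.71  0.39 -0.41  1.75  0.18  1.03 -0.28] F [0.25 0.7  0.25] op 0.0879 ff 0.0
x [0.494 0.869 0.001] z [ 0.002  0.    -1.   ]
cov 1136.0 329.34381103515625 168.19869995117188 20.93301773071289 [ 0.4565 -0.23    0.022 ] [[319, 150], [311, 168], [318, 185], [342, 184], [349, 161], [338, 151]]
slope 6463.5 437.5 30.68987274169922 59.95106506347656 [ 0.6437 -0.1532  0.034 ] [[386, 0], [402, 79], [494, 49], [489, 0]]
9 x [0.0527, -0.0158, 0.0, 0.0001, 0.0, -0.0579] |t| 0.055 deg 3.3
```

View pics/w1.png

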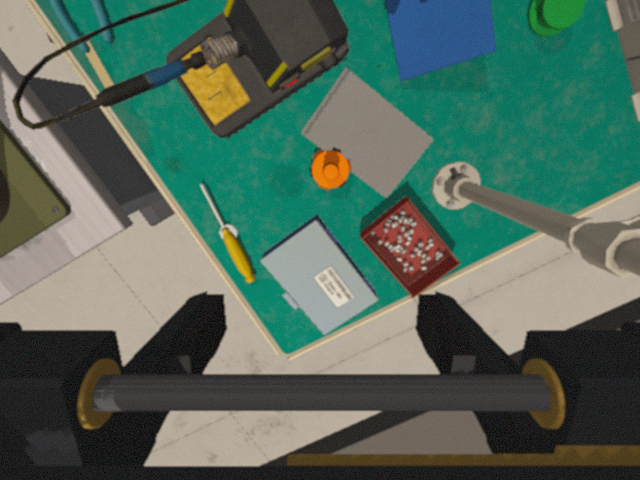

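The wrist view shows the orange cover at (330,168), which casts to (0.4565,-0.230) and agrees with the scene camera. The slope's front edge is at the top from (402,79) to (494,49), and a lamp pole foot is at (458,185). I'm moving on over the plate.

```bash
python3 -m jog '[[[0.0527,-0.0158,0,0,0,-0.0579],[0.0527,-0.0158,0,0,0,-0.0579],[0.0527,-0.0158,0,0,0,-0.0579],[0.0527,-0.0158,0,0,0,-0.0579],[0.0527,-0.0158,0,0,0,-0.0579],[0.0527,-0.0158,0,0,0,-0.0579],[0.0527,-0.0158,0,0,0,-0.0579],[0.0527,-0.0158,0,0,0,-0.0579],[0.0527,-0.0158,0,0,0,-0.0579],[0,0,0,0,0,0]]]'
python3 - <<'E'
from h import *
d=np.load("w1.npz");print("pole",ray(d["K"],d["p"],d["R"],458,185,.0))
st();f,K,p,Rm=cam("wrist");save("w2.png",f);np.savez("w2",f=f,K=K,p=p,R=Rm)
for X in [(.473,.147,.038),(.476,.234,.038),(.461,.319,.038)]: print(proj(K,p,Rm,X))
E
```

```text
clock: 2.7
tool_pos: [0.4296, 0.2426, 0.3598]
eef_rot: [0.706, 0.708, 0.0, -0.001]
contact_force: [0.4, -0.0, -0.4]
opening: 0.998
finger_force: 0.0
pole [ 0.60289723 -0.34340523  0.        ]
2.7 pos [0.4296 0.2426 0.3598] q [-0.18  0.42 -0.64  1.76  0.28  1.06 -0.91] F [ 0.43 -0.04 -0.45] op 0.0879 ff 0.0
x [-0.004  1.     0.002] z [-0.001  0.002 -1.   ]
[351.11635686 258.79249806]
[355.33118564 197.22019524]
[345.57326511 129.76527624]
```

View pics/w2.png

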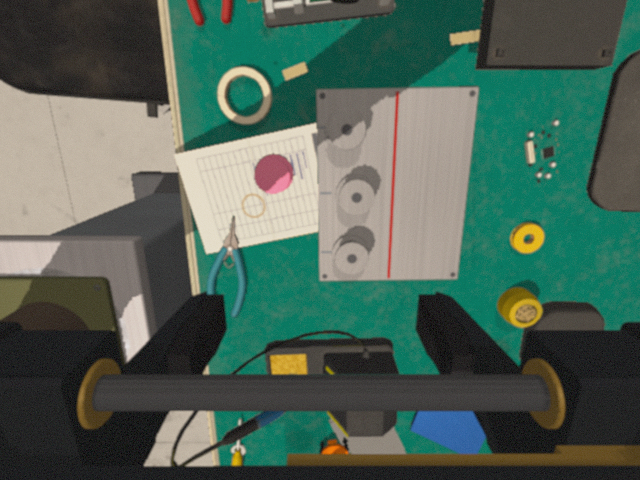

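Wrist view: foot dots at (352,258), (357,197) and (347,129), within 2 px of where the scene-camera points project. The red line runs from (388,277) to (398,92).

Run:
```python
from h import *
d=np.load("w2.npz");f,K,p,Rm=[d[k] for k in("f","K","p","R")]
g=cv2.cvtColor(f,cv2.COLOR_RGB2GRAY)
hsv=cv2.cvtColor(f,cv2.COLOR_RGB2HSV);m=cv2.inRange(hsv,np.array([0,110,80]),np.array([8,255,255]));m[:, :375]=0;m[:,410:]=0;m[285:]=0;m[:85]=0
ys,xs=np.nonzero(m);P=np.array([ray(K,p,Rm,x,y,.006)[:2] for x,y in zip(xs,ys)]);c=P.mean(0);vt=np.linalg.svd(P-c)[2][0];vt*=np.sign(vt[1]);t=(P-c)@vt
o=c+vt*(t.min()+t.max())/2;yaw=np.arctan2(-vt[0],vt[1]);print("plate",o,yaw,np.ptp(t))
Rz=np.array([[np.cos(yaw),-np.sin(yaw)],[np.sin(yaw),np.cos(yaw)]])
for u,v in[(352,258),(357,197),(347,129)]:
    w=g[v-5:v+6,u-5:u+6].astype(float);w=np.clip(w.max()-20-w,0,None)*(w<w.min()+40);yy,xx=np.mgrid[v-5:v+6,u-5:u+6]
    U,V=(w*xx).sum()/w.sum(),(w*yy).sum()/w.sum();X=ray(K,p,Rm,U,V,.038);print((U,V),X.round(4),"plate",Rz.T@(X[:2]-o))
TR=down(np.pi/2+yaw)
b=plan([.474,.147,.07],TR,7);plan([.474,.147,.020],TR,2,b)
```

```text
plate [0.53084198 0.23541015] 0.017673174815359842 0.25995442084927045
(np.float64(351.5443365695793), np.float64(258.2977346278317)) [0.4736 0.1477 0.038 ] plate [-0.0588062  -0.08664361]
(np.float64(356.3344837503595), np.float64(197.24992809893587)) [0.4773 0.234  0.038 ] plate [-0.05353165 -0.00049966]
(np.float64(345.95005905179687), np.float64(128.36932680951577)) [0.4614 0.3207 0.038 ] plate [-0.06789606  0.08646363]
7 x [-0.0132, 0.0061, 0.0414, -0.0001, 0.0001, -0.0027] |t| 0.0439 deg 0.2
2 x [0.0, 0.0, 0.025, 0.0, 0.0, 0.0] |t| 0.025 deg 0.0
```

```bash
python3 -m jog '[[[-0.0134,0.0063,0.0414,0,0,-0.0027],[-0.0134,0.0063,0.0414,0,0,-0.0027],[-0.0134,0.0063,0.0414,0,0,-0.0027],[-0.0134,0.0063,0.0414,0,0,-0.0027],[-0.0134,0.0063,0.0414,0,0,-0.0027],[-0.0134,0.0063,0.0414,0,0,-0.0027],[-0.0134,0.0063,0.0414,0,0,-0.0027],[0,0,0.025,0,0,0],[0,0,0.02,0,0,0],[0,0,0,0,0,0],[0,0,0,0,0,0]]]' 0.088
python3 -c "
from h import *;st()"
```

```text
clock: 4.12
tool_pos: [0.476, 0.1441, 0.0258]
eef_rot: [0.702, 0.712, -0.0, 0.001]
contact_force: [0.8, -0.6, 0.6]
opening: 1.001
finger_force: 0.0
4.12 pos [0.476  0.1441 0.0258] q [-0.27  0.91 -0.2   2.08  0.77  0.22 -1.14] F [ 0.83 -0.64  0.59] op 0.0882 ff 0.0
x [-0.014  1.    -0.001] z [ 0.001 -0.001 -1.   ]
```

```bash
python3 -m jog '[[[0.003,-0.002,0.006,0,0,0],[0,0,0,0,0,0],[0,0,0,0,0,0],[0,0,0,0,0,0],[0,0,0,0,0,0],[0,0,0,0,0,0]]]' 0.04 15
python3 -m jog '[[[0,0.008,0,0,0,0],[0,0.01,0,0,0,0],[0,0.01,0,0,0,0]]]'
python3 -m jog '[[[0,0.01,0,0,0,0],[0,0.01,0,0,0,0],[0,0.01,0,0,0,0]]]'
python3 -m jog '[[[0,0.01,0,0,0,0],[0,0.01,0,0,0,0],[0,0.01,0,0,0,0]]]'
```

```text
clock: 4.88
tool_pos: [0.4732, 0.1485, 0.0195]
eef_rot: [0.701, 0.713, -0.0, 0.0]
contact_force: [-0.3, -0.5, 2.1]
opening: 0.536
finger_force: 15.0
clock: 5.25
tool_pos: [0.5022, 0.149, 0.0195]
eef_rot: [0.701, 0.713, 0.0, 0.0]
contact_force: [-1.0, 1.3, 3.2]
opening: 0.534
finger_force: 15.0
clock: 5.62
tool_pos: [0.5321, 0.1494, 0.0195]
eef_rot: [0.701, 0.713, 0.0, -0.0]
contact_force: [-2.2, 1.0, 3.9]
opening: 0.535
finger_force: 15.0
clock: 6.0
tool_pos: [0.5621, 0.1499, 0.0195]
eef_rot: [0.701, 0.713, 0.0, -0.0]
contact_force: [-2.2, 0.1, 4.4]
opening: 0.537
finger_force: 15.0
```

```bash
python3 -m jog '[[[0,0.01,0,0,0,0],[0,0.008,0,0,0,0],[0,0,0,0,0,0],[0,0,0,0,0,0]]]'
python3 -m jog '[[[0,0,0,0,0,0],[0,0,0,0,0,0],[0,0,0,0,0,0],[0,0,-0.03,0,0,0],[0,0,-0.03,0,0,0],[0,0,0,0,0,0]]]' 0.088
python3 -c "
from h import *;st();T=down(np.pi/2+.0177);b=plan([.4773,.234,.08],T,4);plan([.4773,.234,.0195],T,2,b)"
```

```text
clock: 6.5
tool_pos: [0.5809, 0.1502, 0.0196]
eef_rot: [0.701, 0.713, 0.001, 0.001]
contact_force: [1.7, -0.7, 2.5]
opening: 0.535
finger_force: 15.0
clock: 7.25
tool_pos: [0.5805, 0.151, 0.0813]
eef_rot: [0.701, 0.713, 0.002, 0.001]
contact_force: [1.0, 0.6, -0.5]
opening: 1.0
finger_force: 0.0
7.25 pos [0.5805 0.151  0.0813] q [-0.08  0.9  -0.45  1.75  0.63  0.63 -0.88] F [ 0.99  0.59 -0.49] op 0.0881 ff 0.0
x [-0.017  1.     0.002] z [ 0.004  0.002 -1.   ]
4 x [0.0212, -0.0254, 0.0003, 0.0009, -0.0004, -0.0003] |t| 0.0331 deg 0.1
2 x [0.0, 0.0, 0.0302, 0.0, 0.0, 0.0] |t| 0.0302 deg 0.0
```

```bash
python3 -m jog '[[[0.0212,-0.0254,0,0,0,0],[0.0212,-0.0254,0,0,0,0],[0.0212,-0.0254,0,0,0,0],[0.0212,-0.0254,0,0,0,0],[0,0,0,0,0,0],[0,0,0.03,0,0,0],[0,0,0.03,0,0,0],[0,0,0,0,0,0]]]'
python3 -m jog '[[[0,0,0.001,0,0,0],[0,0,0,0,0,0],[0,0,0,0,0,0],[0,0,0,0,0,0],[0,0,0,0,0,0]]]' 0.04 15
python3 -m jog '[[[0,0.008,0,0,0,0],[0,0.01,0,0,0,0],[0,0.01,0,0,0,0]]]'
python3 -m jog '[[[0,0.01,0,0,0,0],[0,0.01,0,0,0,0],[0,0.01,0,0,0,0]]]'
python3 -m jog '[[[0,0.01,0,0,0,0],[0,0.01,0,0,0,0],[0,0.01,0,0,0,0]]]'
python3 -m jog '[[[0,0.01,0,0,0,0],[0,0.006,0,0,0,0],[0,0,0,0,0,0],[0,0,0,0,0,0]]]'
```

```text
clock: 8.25
tool_pos: [0.4757, 0.2315, 0.0174]
eef_rot: [0.701, 0.713, -0.002, 0.0]
contact_force: [-0.3, -0.6, -1.0]
opening: 0.996
finger_force: 0.0
clock: 8.88
tool_pos: [0.4762, 0.2335, 0.0188]
eef_rot: [0.701, 0.713, 0.0, 0.0]
contact_force: [-1.5, -0.3, 3.7]
opening: 0.532
finger_force: 15.0
clock: 9.25
tool_pos: [0.4959, 0.2336, 0.0184]
eef_rot: [0.7, 0.714, -0.006, -0.003]
contact_force: [-17.6, -1.2, 15.1]
opening: 0.533
finger_force: 15.0
clock: 9.62
tool_pos: [0.5259, 0.2345, 0.0184]
eef_rot: [0.7, 0.714, -0.006, -0.004]
contact_force: [-16.5, -0.8, 15.7]
opening: 0.532
finger_force: 15.0
clock: 10.0
tool_pos: [0.5558, 0.2354, 0.0184]
eef_rot: [0.7, 0.714, -0.006, -0.004]
contact_force: [-15.3, -0.6, 15.1]
opening: 0.533
finger_force: 15.0
clock: 10.5
tool_pos: [0.5738, 0.2359, 0.0185]
eef_rot: [0.7, 0.714, -0.004, -0.003]
contact_force: [-13.2, -0.6, 12.3]
opening: 0.53
finger_force: 15.0
```

Foot B drags at about 16 N, against about 2 N for A, though the gripper was also pressing B down somewhat. Next is C.

```bash
python3 -m jog '[[[0,0,0,0,0,0],[0,0,0,0,0,0],[0,0,0,0,0,0],[0,0,0,0,0,0],[0,0,-0.03,0,0,0],[0,0,-0.03,0,0,0],[0,0,0,0,0,0]]]' 0.088
python3 -c "
from h import *;st();T=down(np.pi/2+.0177);b=plan([.4614,.3207,.08],T,4);plan([.4614,.3207,.0195],T,2,b)"
```

```text
clock: 11.38
tool_pos: [0.5821, 0.236, 0.0806]
eef_rot: [0.701, 0.713, 0.002, 0.001]
contact_force: [1.1, -0.0, -0.4]
opening: 0.997
finger_force: 0.0
11.38 pos [0.5821 0.236  0.0806] q [-0.21  0.93 -0.47  1.67  0.61  0.69 -0.97] F [ 1.15 -0.03 -0.37] op 0.0879 ff 0.0
x [-0.016  1.     0.002] z [ 0.004  0.002 -1.   ]
4 x [0.0217, -0.0298, 0.0001, 0.0011, -0.0006, -0.0004] |t| 0.0369 deg 0.1
2 x [0.0, 0.0, 0.0302, 0.0, 0.0, 0.0] |t| 0.0302 deg 0.0
```

```bash
python3 -m jog '[[[0.0217,-0.0298,0,0,0,0],[0.0217,-0.0298,0,0,0,0],[0.0217,-0.0298,0,0,0,0],[0.0217,-0.0298,0,0,0,0],[0,0,0,0,0,0],[0,0,0.03,0,0,0],[0,0,0.028,0,0,0],[0,0,0,0,0,0]]]'
python3 -m jog '[[[0,0,0,0,0,0],[0,0,0,0,0,0],[0,0,0,0,0,0],[0,0,0,0,0,0],[0,0,0,0,0,0]]]' 0.04 15
python3 -m jog '[[[0,0.01,0,0,0,0],[0,0.01,0,0,0,0],[0,0.01,0,0,0,0],[0,0.01,0,0,0,0]]]'
python3 -m jog '[[[0,0.01,0,0,0,0],[0,0.01,0,0,0,0],[0,0.01,0,0,0,0],[0,0.01,0,0,0,0]]]'
python3 -m jog '[[[0,0.01,0,0,0,0],[0,0.01,0,0,0,0],[0,0.01,0,0,0,0],[0,0.006,0,0,0,0],[0,0,0,0,0,0],[0,0,0,0,0,0]]]'
```

```text
clock: 12.38
tool_pos: [0.4595, 0.3177, 0.0183]
eef_rot: [0.702, 0.713, -0.002, 0.001]
contact_force: [-0.6, -0.4, -0.3]
opening: 1.002
finger_force: 0.0
clock: 13.0
tool_pos: [0.4601, 0.3201, 0.0208]
eef_rot: [0.701, 0.713, 0.0, 0.0]
contact_force: [0.5, -0.1, 2.0]
opening: 0.538
finger_force: 15.2
clock: 13.5
tool_pos: [0.4989, 0.3211, 0.0208]
eef_rot: [0.701, 0.713, -0.0, -0.001]
contact_force: [-3.6, -0.8, 5.0]
opening: 0.534
finger_force: 15.3
clock: 14.0
tool_pos: [0.5388, 0.3218, 0.0208]
eef_rot: [0.701, 0.713, -0.0, -0.001]
contact_force: [-2.3, 0.2, 5.0]
opening: 0.535
finger_force: 15.3
clock: 14.75
tool_pos: [0.5763, 0.3223, 0.0209]
eef_rot: [0.701, 0.713, 0.001, 0.0]
contact_force: [0.7, 0.2, 4.4]
opening: 0.531
finger_force: 15.3
```

B is clearly the gripping foot. I'll release C, rise and check all three.

```bash
python3 -m jog '[[[0,0,0,0,0,0],[0,0,0,0,0,0],[0,0,0,0,0,0],[0,0,0,0,0,0],[0,0,-0.05,0,0,0],[-0.03,-0.02,-0.05,0,0,0],[-0.03,-0.02,-0.05,0,0,0],[-0.03,-0.02,-0.05,0,0,0],[-0.02,0,-0.05,0,0,0],[0,0,-0.05,0,0,0],[0,0,0,0,0,0],[0,0,0,0,0,0]]]' 0.088
python3 - <<'E'
from h import *
st();f,K,p,Rm=cam("wrist");save("w3.png",f);np.savez("w3",f=f,K=K,p=p,R=Rm)
for X in [(.581,.150,.038),(.574,.236,.038),(.576,.322,.038)]: print(proj(K,p,Rm,X))
E
```

```text
clock: 16.25
tool_pos: [0.517, 0.2105, 0.3198]
eef_rot: [0.701, 0.713, -0.001, 0.0]
contact_force: [0.2, -0.1, -1.1]
opening: 1.001
finger_force: 0.0
16.25 pos [0.517  0.2105 0.3198] q [-0.08  0.56 -0.65  1.65  0.38  1.06 -0.83] F [ 0.19 -0.06 -1.08] op 0.0882 ff 0.0
x [-0.017  1.    -0.001] z [-0.001 -0.001 -1.   ]
[370.08230958 243.89761375]
[368.49036308 175.06125772]
[374.78669933  96.92855746]
```

View pics/w3.png

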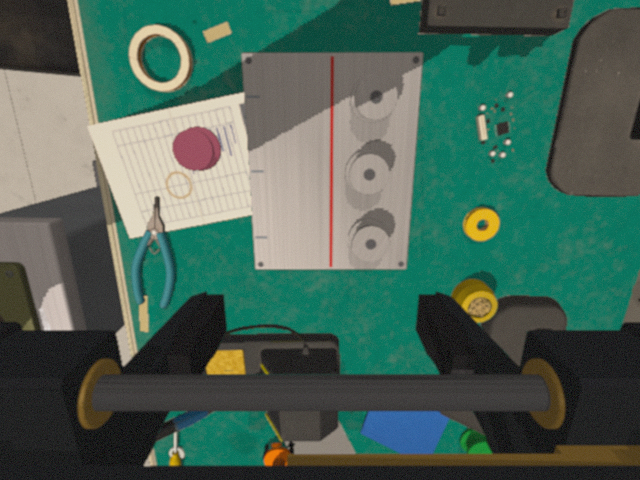

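All three feet stand past the line, with dots at (371,243), (370,174) and (376,96). I'm computing their positions and going to the cover.

Run:
```python
from h import *
d=np.load("w3.npz");f,K,p,Rm=[d[k] for k in("f","K","p","R")]
g=cv2.cvtColor(f,cv2.COLOR_RGB2GRAY)
o=np.array([.53084,.23541]);yaw=.0177;Rz=np.array([[np.cos(yaw),-np.sin(yaw)],[np.sin(yaw),np.cos(yaw)]])
for u,v in[(371,243),(370,174),(376,96)]:
    w=g[v-6:v+7,u-6:u+7].astype(float);w=(w<w.min()+30)*1.;yy,xx=np.mgrid[v-6:v+7,u-6:u+7]
    U,V=(w*xx).sum()/w.sum(),(w*yy).sum()/w.sum();X=ray(K,p,Rm,U,V,.038);print((U,V),w.sum(),X.round(4),"plate",Rz.T@(X[:2]-o))
T=down(np.pi/2)
b=plan([.4565,-.23,.32],T,9);plan([.4565,-.23,.16],T,3,b)
```

```text
(np.float64(370.4507042253521), np.float64(243.95774647887325)) 71.0 [0.5815 0.1499 0.038 ] plate [ 0.04910847 -0.08636522]
(np.float64(369.032967032967), np.float64(174.03296703296704)) 91.0 [0.5746 0.2372 0.038 ] plate [0.04375758 0.00103256]
(np.float64(374.9861111111111), np.float64(94.69444444444444)) 72.0 [0.5761 0.3243 0.038 ] plate [0.04680102 0.08807319]
9 x [-0.0489, -0.0072, -0.0001, -0.0002, 0.0002, 0.0019] |t| 0.0494 deg 0.1
3 x [0.0, 0.0, 0.0533, 0.0, 0.0, 0.0] |t| 0.0533 deg 0.0
```

```bash
python3 -m jog '[[[-0.0489,-0.0072,0,0,0,0.0019],[-0.0489,-0.0072,0,0,0,0.0019],[-0.0489,-0.0072,0,0,0,0.0019],[-0.0489,-0.0072,0,0,0,0.0019],[-0.0489,-0.0072,0,0,0,0.0019],[-0.0489,-0.0072,0,0,0,0.0019],[-0.0489,-0.0072,0,0,0,0.0019],[-0.0489,-0.0072,0,0,0,0.0019],[-0.0489,-0.0072,0,0,0,0.0019],[0,0,0.05,0,0,0],[0,0,0.05,0,0,0],[0,0,0,0,0,0]]]' 0.06
python3 - <<'E'
from h import *
st();f,K,p,Rm=cam("wrist");save("w4.png",f);np.savez("w4",f=f,K=K,p=p,R=Rm)
hsv=cv2.cvtColor(f,cv2.COLOR_RGB2HSV);m=cv2.inRange(hsv,np.array([5,150,60]),np.array([18,255,255]))
cs,_=cv2.findContours(m,0,2);c=max(cs,key=cv2.contourArea);e=cv2.fitEllipse(cv2.convexHull(c));print(cv2.boundingRect(c),e,ray(K,p,Rm,*e[0],.024),proj(K,p,Rm,[.4565,-.23,.05]))
E
```

```text
clock: 17.8
tool_pos: [0.4533, -0.2288, 0.2166]
eef_rot: [0.707, 0.707, -0.002, -0.005]
contact_force: [-0.4, 0.7, 0.2]
opening: 0.681
finger_force: 0.0
17.8 pos [ 0.4533 -0.2288  0.2166] q [ 0.74  0.62 -0.58  1.92  0.48  0.75 -0.12] F [-0.37  0.71  0.24] op 0.06 ff 0.0
x [-0.001  1.     0.004] z [-0.01   0.004 -1.   ]
(300, 186, 54, 56) ((325.2437744140625, 213.983154296875), (51.77792739868164, 55.37771987915039), 167.30690002441406) [ 0.45677405 -0.22857549  0.024     ] [325.00387786 222.28782657]
```

View pics/w4.png

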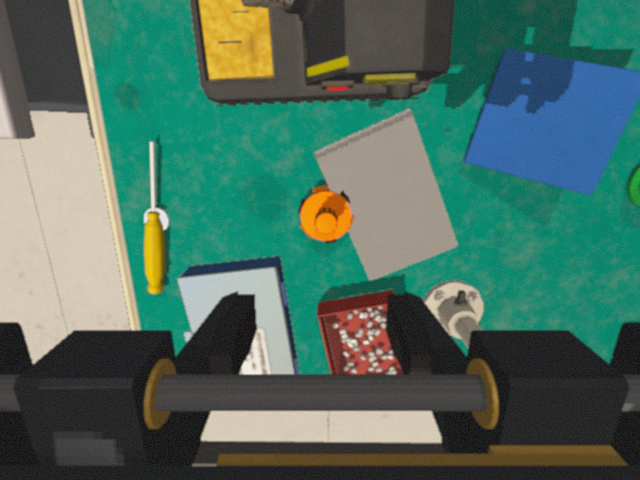

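The knob top is at (326,223), which matches the projection of (0.4565,-0.230). The station, tray and pole leave room around the cover. Descending.

Run:
```python
from h import *
st();T=down(np.pi/2);b=plan([.4567,-.23,.06],T,4);plan([.4567,-.23,.027],T,2,b)
d=np.load("w4.npz");f,K,p,Rm=[d[k] for k in("f","K","p","R")]
for n,(u,v,z) in {"fl":(508,48,.01),"fr":(465,160,.01),"br":(593,195,.053)}.items(): print(n,ray(K,p,Rm,u,v,z).round(4))
```

```text
17.85 pos [ 0.4554 -0.229   0.219 ] q [ 0.74  0.62 -0.58  1.91  0.48  0.76 -0.12] F [0.29 0.41 0.92] op 0.06 ff 0.0
x [-0.001  1.     0.002] z [-0.005  0.002 -1.   ]
4 x [-0.0003, 0.0004, 0.0398, -0.0011, -0.0005, 0.0002] |t| 0.0398 deg 0.1
2 x [0.0, 0.0, 0.0165, 0.0, 0.0, 0.0] |t| 0.0165 deg 0.0
fl [ 0.6166 -0.0823  0.01  ]
fr [ 0.591  -0.1785  0.01  ]
br [ 0.6888 -0.2042  0.053 ]
```

```bash
python3 -m jog '[[[0,0,0.0398,-0.0011,-0.0005,0],[0,0,0.0398,-0.0011,-0.0005,0],[0,0,0.0398,0,0,0],[0,0,0.0398,0,0,0],[0,0,0,0,0,0],[0,0,0,0,0,0]]]' 0.06
python3 -c "
from h import *;st();plan([.4567,-.23,.027],down(np.pi/2),3)"
```

```text
clock: 18.6
tool_pos: [0.4586, -0.2302, 0.0631]
eef_rot: [0.707, 0.707, 0.001, 0.003]
contact_force: [0.4, -0.1, 0.3]
opening: 0.681
finger_force: 0.0
18.6 pos [ 0.4586 -0.2302  0.0631] q [ 0.58  0.86 -0.33  2.03  0.74  0.37 -0.35] F [ 0.36 -0.12  0.34] op 0.06 ff 0.0
x [ 0.     1.    -0.002] z [ 0.005 -0.002 -1.   ]
3 x [0.0001, -0.0007, 0.012, 0.0018, 0.0007, -0.0001] |t| 0.0121 deg 0.1
```

```bash
python3 -m jog '[[[0,-0.0005,0.012,0.0015,0.0005,0],[0,-0.0005,0.012,0.0015,0.0005,0],[0,0,0.0115,0,0,0],[0,0,0,0,0,0],[0,0,0,0,0,0]]]' 0.06
python3 -m jog '[[[0,0,0,0,0,0],[0,0,0,0,0,0],[0,0,0,0,0,0],[0,0,0,0,0,0]]]' 0.01 55
python3 -c "
from h import *;st()"
```

```text
clock: 19.23
tool_pos: [0.4559, -0.2298, 0.0256]
eef_rot: [0.707, 0.707, -0.0, -0.0]
contact_force: [0.4, 1.5, -0.2]
opening: 0.681
finger_force: 0.0
clock: 19.73
tool_pos: [0.4559, -0.2299, 0.0258]
eef_rot: [0.707, 0.707, -0.0, -0.0]
contact_force: [0.7, -0.8, -0.5]
opening: 0.254
finger_force: 0.0
19.73 pos [ 0.4559 -0.2299  0.0258] q [ 0.53  0.92 -0.25  2.04  0.79  0.28 -0.4 ] F [ 0.68 -0.77 -0.5 ] op 0.0224 ff 0.0
x [ 0.001  1.    -0.   ] z [-0.001 -0.    -1.   ]
```

```bash
python3 -m jog '[[[0,0,0,0,0,0],[0,0,0,0,0,0],[0,0,-0.02,0,0,0],[0,0,-0.05,0,0,0],[0,0,-0.06,0,0,0],[0,0,-0.06,0,0,0],[0,0,-0.05,0,0,0],[0,0,-0.04,0,0,0],[0,0,0,0,0,0]]]'
python3 - <<'E'
from h import *
st();T=down(np.pi/2+.0177);plan([.5746,.2372,.30],T,10)
f,K,p,Rm=cam("wrist");hsv=cv2.cvtColor(f,cv2.COLOR_RGB2HSV);m=cv2.inRange(hsv,np.array([5,150,60]),np.array([18,255,255]));cs,_=cv2.findContours(m,0,2);print([(cv2.boundingRect(c),cv2.contourArea(c)) for c in cs if cv2.contourArea(c)>50]);save("w5.png",f)
t=np.array(get_state()["tool_pos"]);print(proj(K,p,Rm,t+[0,0,0]),proj(K,p,Rm,t+[.025,0,-.001]),proj(K,p,Rm,t+[0,.025,-.001]),proj(K,p,Rm,t+[-.025,0,-.001]))
E
```

```text
clock: 20.85
tool_pos: [0.4576, -0.2302, 0.3084]
eef_rot: [0.707, 0.707, 0.001, 0.003]
contact_force: [-0.4, 0.0, -1.4]
opening: 0.208
finger_force: 55.0
20.85 pos [ 0.4576 -0.2302  0.3084] q [ 0.81  0.51 -0.68  1.8   0.39  0.96 -0.04] F [-0.42  0.03 -1.42] op 0.0183 ff 55.0
x [ 0.001  1.    -0.003] z [ 0.005 -0.003 -1.   ]
10 x [0.0467, 0.012, 0.0008, 0.0005, 0.0003, -0.0019] |t| 0.0482 deg 0.1
[((270, 247, 104, 117), 5779.0)]
[315.76484306 310.70639593] [369.23543515 309.42536726] [315.43400771 259.73499967] [262.26331234 309.85728194]
```

View pics/w5.png

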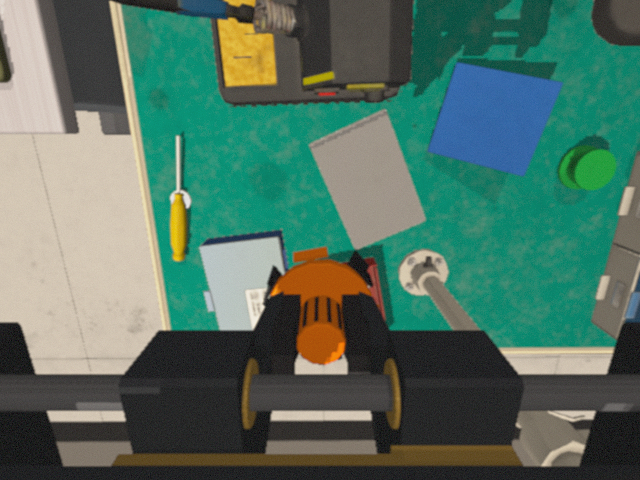

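The cover is held centred between the fingers, with its disc at (322,310) and the knob end at (322,340), hanging straight. I'm refining foot B with the scene camera and planning the carry.

```bash
python3 -m jog '[[[0.0467,0.012,0.0005,0.0005,0.0003,-0.0019],[0.0467,0.012,0.0005,0.0005,0.0003,-0.0019],[0.0467,0.012,0.0005,0.0005,0.0003,-0.0019],[0.0467,0.012,0.0005,0.0005,0.0003,-0.0019],[0.0467,0.012,0.0005,0.0005,0.0003,-0.0019],[0.0467,0.012,0.0005,0.0005,0.0003,-0.0019],[0.0467,0.012,0.0005,0.0005,0.0003,-0.0019],[0.0467,0.012,0.0005,0.0005,0.0003,-0.0019],[0.0467,0.012,0.0005,0.0005,0.0003,-0.0019],[0.0467,0.012,0.0005,0.0005,0.0003,-0.0019],[0,0,0.05,0,0,0],[0,0,0.05,0,0,0]]]'
python3 - <<'E'
from h import *
st();f,K,p,Rm=cam("scene");q=proj(K,p,Rm,[.5742,.2366,.038]);print(q);u,v=q.round().astype(int)
g=cv2.cvtColor(f,cv2.COLOR_RGB2GRAY);print(g[v-7:v+8,u-8:u+9])
w=g[v-5:v+6,u-5:u+6].astype(float);w=(w<w.min()+30)*1.;yy,xx=np.mgrid[v-5:v+6,u-5:u+6]
U,V=(w*xx).sum()/w.sum(),(w*yy).sum()/w.sum();print(U,V,w.sum(),ray(K,p,Rm,U,V,.038))
plan([.5742,.2366,.08],down(np.pi/2+.0177),3)
E
```

```text
clock: 22.4
tool_pos: [0.5706, 0.2386, 0.1977]
eef_rot: [0.7, 0.714, -0.002, -0.003]
contact_force: [0.7, 0.1, -0.8]
opening: 0.212
finger_force: 55.0
22.4 pos [0.5706 0.2386 0.1977] q [-0.15  0.78 -0.58  1.61  0.5   0.91 -0.9 ] F [ 0.66  0.12 -0.77] op 0.0187 ff 55.0
x [-0.02   1.     0.001] z [-0.008  0.001 -1.   ]
[228.41336452 330.3669908 ]
[[181 180 181 177 175 174 178 180 180 183 178 179 179 180 180 179 177]
 [185 179 176 175 178 177 178 181 182 180 178 180 183 178 178 181 178]
 [179 175 174 176 177 179 183 183 179 177 182 183 181 180 178 176 181]
 [177 177 176 181 178 183 181 179 178 182 180 180 179 178 180 182 181]
 [177 179 179 179 178 179 178 166 143 132 137 170 179 182 181 181 180]
 [179 179 181 182 182 167 128 102 102 105 101 119 159 179 181 181 178]
 [181 182 178 180 171 140 103 103 103 101 105 104 143 181 181 176 180]
 [178 182 179 178 165 127 104 104 100 104 101 104 141 180 179 178 181]
 [178 179 176 177 166 131 106 104 100 106 101 110 149 181 179 182 184]
 [177 178 179 179 173 144 104 103 101 102 100 119 161 177 181 182 186]
 [177 178 176 180 179 171 145 114 103 129 158 179 179 182 185 182 182]
 [179 181 178 181 182 178 178 181 182 181 181 179 182 187 184 184 183]
 [181 181 179 181 179 182 183 181 179 180 180 185 185 184 184 183 181]
 [182 178 179 181 181 181 182 181 181 182 184 185 183 181 180 180 180]
 [179 180 179 179 182 182 179 180 182 184 186 184 184 183 180 178 178]]
228.35294117647058 330.2647058823529 34.0 [0.57445595 0.23653196 0.038     ]
3 x [0.0005, 0.003, 0.0369, -0.0064, 0.0016, 0.001] |t| 0.037 deg 0.4
```

```bash
python3 -m jog '[[[0,0,0.05,0,0,0],[0,0,0.05,0,0,0],[0,0,0,0,0,0],[0,0,0,0,0,0],[0,0,0,0,0,0]]]'
python3 -c "
from h import *;st();plan([.5743,.2366,.064],down(np.pi/2+.0177),3)"
```

```text
clock: 23.08
tool_pos: [0.5725, 0.2395, 0.1033]
eef_rot: [0.701, 0.714, 0.001, -0.003]
contact_force: [-0.4, 0.0, -0.4]
opening: 0.211
finger_force: 55.0
23.07 pos [0.5725 0.2395 0.1033] q [-0.19  0.9  -0.51  1.67  0.6   0.73 -0.98] F [-0.4   0.02 -0.4 ] op 0.0186 ff 55.0
x [-0.018  1.     0.005] z [-0.002  0.005 -1.   ]
3 x [-0.001, 0.0006, 0.0131, -0.0008, -0.0016, 0.0002] |t| 0.0132 deg 0.1
```

```bash
python3 -m jog '[[[-0.001,0.0006,0.0131,-0.0008,-0.0016,0],[-0.001,0.0006,0.0131,-0.0008,-0.0016,0],[-0.001,0.0006,0.0131,-0.0008,-0.0016,0],[0,0,0,0,0,0],[0,0,0,0,0,0],[0,0,0,0,0,0]]]'
python3 -c "
from h import *;st();plan([.5743,.2366,.060],down(np.pi/2+.0177),1)"
```

```text
clock: 23.82
tool_pos: [0.573, 0.236, 0.062]
eef_rot: [0.7, 0.714, -0.001, -0.0]
contact_force: [0.4, 0.7, -0.6]
opening: 0.212
finger_force: 55.0
23.82 pos [0.573 0.236 0.062] q [-0.21  0.96 -0.46  1.69  0.64  0.66 -1.01] F [ 0.44  0.73 -0.63] op 0.0187 ff 55.0
x [-0.019  1.    -0.001] z [-0.003 -0.001 -1.   ]
1 x [0.0006, 0.0013, 0.002, -0.0028, 0.0014, 0.0009] |t| 0.0025 deg 0.2
```

```bash
python3 -m jog '[[[0.0006,0.0013,0.003,-0.0028,0.0014,0.0009],[0,0,0.003,0,0,0],[0,0,0,0,0,0],[0,0,0,0,0,0]]]' - 60
python3 -m jog '[[[0,0,0.003,0,0,0],[0,0,0,0,0,0]]]'
python3 -m jog '[[[0,0,0.002,0,0,0],[0,0,0,0,0,0]]]'
```

```text
clock: 24.32
tool_pos: [0.574, 0.2367, 0.0558]
eef_rot: [0.701, 0.713, -0.0, -0.0]
contact_force: [-0.4, 2.4, 2.0]
opening: 0.208
finger_force: 60.0
clock: 24.58
tool_pos: [0.5745, 0.2368, 0.0531]
eef_rot: [0.701, 0.713, 0.0, 0.0]
contact_force: [0.3, 1.4, 4.3]
opening: 0.214
finger_force: 60.0
clock: 24.82
tool_pos: [0.574, 0.2367, 0.0506]
eef_rot: [0.701, 0.713, -0.0, -0.0]
contact_force: [0.8, 2.0, 1.3]
opening: 0.208
finger_force: 60.0
```

```bash
python3 -m jog '[[[0,0,0.002,0,0,0],[0,0,0,0,0,0]]]'
python3 -m jog '[[[0,0,0.002,0,0,0],[0,0,0,0,0,0]]]'
python3 -m jog '[[[0,0,0.002,0,0,0],[0,0,0,0,0,0],[0,0,0,0,0,0]]]'
```

```text
clock: 25.08
tool_pos: [0.5739, 0.2367, 0.0481]
eef_rot: [0.701, 0.713, -0.0, -0.0]
contact_force: [-0.5, 2.9, -2.0]
opening: 0.205
finger_force: 60.0
clock: 25.32
tool_pos: [0.5737, 0.2367, 0.0464]
eef_rot: [0.701, 0.713, -0.0, -0.0]
contact_force: [-1.1, 3.0, -0.4]
opening: 0.212
finger_force: 60.0
clock: 25.7
tool_pos: [0.5739, 0.2369, 0.0459]
eef_rot: [0.701, 0.713, -0.0, -0.0]
contact_force: [-3.3, 1.8, 8.5]
opening: 0.209
finger_force: 60.0
```

```bash
python3 -m jog '[[[0,0,0.002,0,0,0],[0,0,0,0,0,0],[0,0,0.002,0,0,0],[0,0,0,0,0,0]]]'
python3 -m jog '[[[0,0,-0.004,0,0,0],[0,0,0,0,0,0],[0,0,0,0,0,0]]]'
```

```text
clock: 26.2
tool_pos: [0.574, 0.237, 0.0457]
eef_rot: [0.701, 0.713, 0.0, 0.001]
contact_force: [-8.8, -2.5, 37.8]
opening: 0.211
finger_force: 60.0
clock: 26.58
tool_pos: [0.5744, 0.237, 0.0459]
eef_rot: [0.701, 0.713, 0.0, 0.0]
contact_force: [-2.7, 1.7, 12.1]
opening: 0.21
finger_force: 60.0
```

The force gave way near z=0.047 and then went stiff at z=0.0457 (38 N), so the cover is home. I'll regrip with the fingers closing along y and the tool tilted 25°, so that it stands almost upright over the slope, clear of the station and scanner.

```bash
cat >> h.py <<'E'
psi=-.258;SM=np.array([.6527,-.1433,.034]);nrm=R.from_rotvec(np.radians(-20)*np.array([-np.sin(psi),np.cos(psi),0]))
RP=R.from_rotvec([0,np.radians(25),0]).as_matrix()@down(np.pi)
RF=nrm.as_matrix()@RP
E
python3 -m jog '[[[0,0,0,0,0,0],[0,0,0,0,0,0],[0,0,0,0,0,0],[0,0,-0.02,0,0,0],[0,0,-0.03,0,0,0],[0,0,-0.04,0,0,0],[0,0,0,0,0,0],[0,0,0,0,0,0]]]' 0.06
python3 - <<'E'
from h import *
st();print(RF.round(3).tolist(),nrm.apply([0,0,1]).round(3))
plan([.5744,.237,.15],RP,11)
d=np.load("scene.npz");f,K,p,Rm=[d[k] for k in("f","K","p","R")]
for q in[(108,285),(30,275),(200,185)]: print(ray(K,p,Rm,*q,0).round(3),ray(K,p,Rm,*q,.2).round(3))
E
```

```text
clock: 27.58
tool_pos: [0.5741, 0.2353, 0.1346]
eef_rot: [0.701, 0.713, -0.001, 0.0]
contact_force: [-0.1, 0.3, -0.5]
opening: 0.677
finger_force: 0.0
27.57 pos [0.5741 0.2353 0.1346] q [-0.18  0.86 -0.53  1.66  0.57  0.79 -0.95] F [-0.09  0.28 -0.46] op 0.0597 ff 0.0
x [-0.017  1.    -0.002] z [-0.001 -0.002 -1.   ]
[[-0.995, 0.015, -0.099], [0.023, 0.996, -0.085], [0.097, -0.087, -0.991]] [-0.331  0.087  0.94 ]
11 x [0.0004, -0.0, -0.0014, 0.0306, 0.0314, -0.1389] |t| 0.0014 deg 8.3
[0.878 0.322 0.   ] [0.674 0.36  0.2  ]
[1.031 0.42  0.   ] [0.787 0.433 0.2  ]
[ 1.005 -0.014  0.   ] [0.768 0.114 0.2  ]
```

```bash
python3 -m jog '[[[0,0,-0.0014,0.0306,0.0314,-0.1389],[0,0,-0.0014,0.0306,0.0314,-0.1389],[0,0,-0.0014,0.0306,0.0314,-0.1389],[0,0,-0.0014,0.0306,0.0314,-0.1389],[0,0,-0.0014,0.0306,0.0314,-0.1389],[0,0,-0.0014,0.0306,0.0314,-0.1389],[0,0,-0.0014,0.0306,0.0314,-0.1389],[0,0,-0.0014,0.0306,0.0314,-0.1389],[0,0,-0.0014,0.0306,0.0314,-0.1389],[0,0,-0.0014,0.0306,0.0314,-0.1389],[0,0,-0.0014,0.0306,0.0314,-0.1389],[0,0,0,0,0,0]]]'
python3 - <<'E'
from h import *
st();f,K,p,Rm=cam("scene");hsv=cv2.cvtColor(f,cv2.COLOR_RGB2HSV);m=cv2.inRange(hsv,np.array([5,150,60]),np.array([18,255,255]));cs,_=cv2.findContours(m,0,2)
print([(cv2.boundingRect(c),cv2.contourArea(c)) for c in cs if cv2.contourArea(c)>50],proj(K,p,Rm,[.5744,.237,.044]),proj(K,p,Rm,[.5744,.237,.07]))
save("s2.png",cv2.resize(f[260:400,130:330],None,fx=3,fy=3))
plan([.5744,.237,.053],RP,6)
E
```

```text
clock: 29.08
tool_pos: [0.5766, 0.2355, 0.1476]
eef_rot: [-0.0, 0.976, 0.0, -0.218]
contact_force: [0.6, 0.2, 0.4]
opening: 0.68
finger_force: 0.0
29.07 pos [0.5766 0.2355 0.1476] q [ 0.01  1.18 -1.04  1.18  0.62  1.54  0.65] F [0.58 0.23 0.4 ] op 0.0599 ff 0.0
x [-0.905 -0.     0.425] z [-0.425  0.    -0.905]
[((214, 316, 31, 29), 538.0)] [227.6281005  328.56947047] [225.20268262 320.22629612]
6 x [-0.0064, 0.0003, 0.0145, 0.0001, -0.0003, -0.0002] |t| 0.0159 deg 0.0
```

View pics/s2.png

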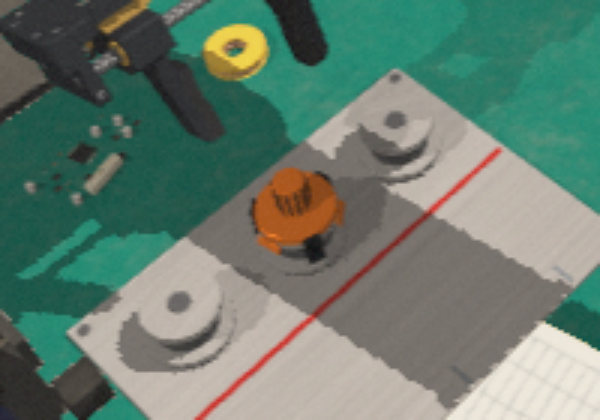

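The cover is flush on the middle foot with its arms around the rim at (300,225), and A and C stand past the line. Descending to the knob.

```bash
python3 -m jog '[[[-0.0064,0.0003,0.0145,0,0,0],[-0.0064,0.0003,0.0145,0,0,0],[-0.0064,0.0003,0.0145,0,0,0],[-0.0064,0.0003,0.0145,0,0,0],[-0.0064,0.0003,0.0145,0,0,0],[0,0,0,0,0,0],[0,0,0,0,0,0]]]'
python3 -c "
from h import *;st();plan([.5744,.237,.053],RP,1)"
```

```text
clock: 30.0
tool_pos: [0.5756, 0.2374, 0.0708]
eef_rot: [-0.001, 0.976, 0.001, -0.216]
contact_force: [0.2, -0.4, -0.1]
opening: 0.68
finger_force: 0.0
30.0 pos [0.5756 0.2374 0.0708] q [ 0.    1.27 -1.01  1.21  0.68  1.44  0.65] F [ 0.15 -0.39 -0.13] op 0.0599 ff 0.0
x [-0.906 -0.002  0.422] z [-0.422  0.002 -0.906]
1 x [-0.0064, -0.0005, 0.0166, 0.0017, 0.0003, 0.0018] |t| 0.0178 deg 0.1
```

```bash
python3 -m jog '[[[-0.0032,-0.0003,0.0083,0,0,0],[-0.0032,-0.0003,0.0083,0,0,0],[0,0,0,0,0,0],[0,0,0,0,0,0]]]'
python3 -m jog '[[[0,0,0,0,0,0],[0,0,0,0,0,0],[0,0,0,0,0,0],[0,0,0,0,0,0],[0,0,0,0,0,0],[0,0,0,0,0,0]]]' 0.01 60
python3 -c "
from h import *;st()"
```

```text
clock: 30.5
tool_pos: [0.5743, 0.2366, 0.0527]
eef_rot: [-0.001, 0.976, 0.001, -0.216]
contact_force: [0.4, -0.3, 0.7]
opening: 0.677
finger_force: 0.0
clock: 31.25
tool_pos: [0.5743, 0.2365, 0.0526]
eef_rot: [-0.001, 0.976, 0.001, -0.216]
contact_force: [-0.4, 0.0, 0.7]
opening: 0.209
finger_force: 60.0
31.25 pos [0.5743 0.2365 0.0526] q [ 0.    1.29 -1.    1.22  0.7   1.42  0.65] F [-0.4   0.04  0.68] op 0.0184 ff 60.0
x [-0.906 -0.002  0.423] z [-0.423  0.001 -0.906]
```

```bash
python3 -m jog '[[[0.004,0,-0.009,0,0,0],[0.0085,0,-0.018,0,0,0],[0.017,0,-0.036,0,0,0],[0.0211,0,-0.0453,0,0,0],[0.0211,0,-0.0453,0,0,0],[0.0211,0,-0.0453,0,0,0],[0.0211,0,-0.0453,0,0,0],[0.0211,0,-0.0453,0,0,0],[0,0,0,0,0,0],[0,0,0,0,0,0]]]'
python3 - <<'E'
from h import *
st();n=nrm.apply([0,0,1]);tgt=SM+.0466*n;print("final tcp",tgt)
up=tgt+[0,0,.29];b=plan(up,RF,12)
f,K,p,Rm=cam("scene");save("s3.png",f[:,0:500])
E
```

```text
clock: 32.5
tool_pos: [0.574, 0.2355, 0.3707]
eef_rot: [-0.001, 0.976, -0.0, -0.217]
contact_force: [0.6, -0.2, -8.9]
opening: 0.207
finger_force: 60.0
32.5 pos [0.574  0.2355 0.3707] q [-0.03  0.96 -1.1   0.92  0.49  1.91  0.69] F [ 0.59 -0.22 -8.95] op 0.0182 ff 60.0
x [-0.906 -0.001  0.423] z [-0.423 -0.001 -0.906]
final tcp [ 0.63728938 -0.13923343  0.07778968]
12 x [-0.0056, -0.0312, -0.0, 0.0066, -0.0281, 0.0033] |t| 0.0317 deg 1.7
```

View pics/s3.png

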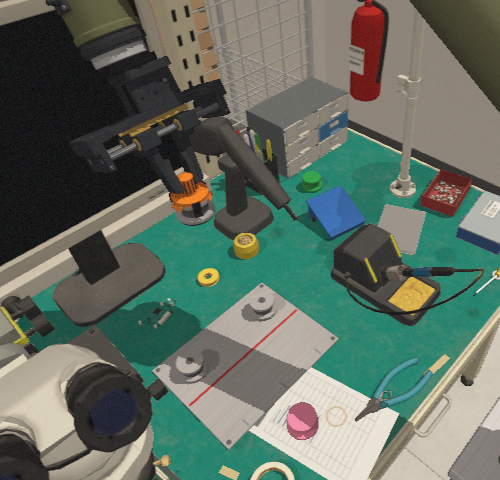

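The foot hangs from the cover at (190,207), and the wrist load of -9 N confirms it. A and C stand at (262,300) and (190,362). Carrying it over to the slope.

```bash
python3 -m jog '[[[-0.0056,-0.0312,0,0.0066,-0.0281,0.0033],[-0.0056,-0.0312,0,0.0066,-0.0281,0.0033],[-0.0056,-0.0312,0,0.0066,-0.0281,0.0033],[-0.0056,-0.0312,0,0.0066,-0.0281,0.0033],[-0.0056,-0.0312,0,0.0066,-0.0281,0.0033],[-0.0056,-0.0312,0,0.0066,-0.0281,0.0033],[-0.0056,-0.0312,0,0.0066,-0.0281,0.0033],[-0.0056,-0.0312,0,0.0066,-0.0281,0.0033],[-0.0056,-0.0312,0,0.0066,-0.0281,0.0033],[-0.0056,-0.0312,0,0.0066,-0.0281,0.0033],[-0.0056,-0.0312,0,0.0066,-0.0281,0.0033],[-0.0056,-0.0312,0,0.0066,-0.0281,0.0033]]]'
python3 -m jog '[[[0,0,0,0,0,0],[0,0,0,0,0,0]]]'
python3 -c "
from h import *;st();n=nrm.apply([0,0,1]);tgt=SM+.0466*n;plan(tgt+[0,0,.05],RF,8)"
```

```text
clock: 34.05
tool_pos: [0.6355, -0.14, 0.3651]
eef_rot: [0.01, 0.998, -0.042, -0.052]
contact_force: [-0.1, 1.4, -7.5]
opening: 0.208
finger_force: 60.0
clock: 34.3
tool_pos: [0.6358, -0.1381, 0.3659]
eef_rot: [0.009, 0.998, -0.041, -0.052]
contact_force: [1.3, 0.8, -9.0]
opening: 0.208
finger_force: 60.0
34.3 pos [ 0.6358 -0.1381  0.3659] q [ 0.55  0.84 -1.12  1.17  0.77  1.66  1.12] F [ 1.32  0.76 -8.98] op 0.0183 ff 60.0
x [-0.995  0.023  0.102] z [-0.104 -0.081 -0.991]
8 x [-0.0032, 0.0024, 0.0295, 0.0006, -0.0006, 0.0001] |t| 0.0298 deg 0.0
```

```bash
python3 -m jog '[[[-0.0032,0.0024,0.0295,0.0006,-0.0006,0],[-0.0032,0.0024,0.0295,0.0006,-0.0006,0],[-0.0032,0.0024,0.0295,0.0006,-0.0006,0],[-0.0032,0.0024,0.0295,0,0,0],[-0.0032,0.0024,0.0295,0,0,0]]]'
python3 -m jog '[[[-0.0032,0.0024,0.0295,0,0,0],[-0.0032,0.0024,0.0295,0,0,0],[-0.0032,0.0024,0.0295,0,0,0],[0,0,0,0,0,0],[0,0,0,0,0,0]]]'
python3 -c "
from h import *;st();n=nrm.apply([0,0,1]);tgt=SM+.0466*n;plan(tgt+[0,0,.01],RF,4)
# silhouette check of cover from the scene camera
f,K,p,Rm=cam('scene');t=np.array(get_state()['tool_pos']);hsv=cv2.cvtColor(f,cv2.COLOR_RGB2HSV);m=cv2.inRange(hsv,np.array([5,150,60]),np.array([18,255,255]));cs,_=cv2.findContours(m,0,2)
for c in cs:
  if cv2.contourArea(c)>60: print(cv2.boundingRect(c),cv2.contourArea(c),cv2.fitEllipse(c))
o=t-.0466*n
th=np.linspace(0,6.28,60);e=np.cross(n,[0,1,0]);e/=np.linalg.norm(e);g=np.cross(n,e)
for h in(.032,.038):
  P=np.array([proj(K,p,Rm,o+h*n+.025*(e*np.cos(a)+g*np.sin(a))) for a in th]);print('pred',P.min(0),P.max(0))"
```

```text
clock: 34.92
tool_pos: [0.6378, -0.138, 0.2172]
eef_rot: [0.009, 0.998, -0.042, -0.05]
contact_force: [-0.5, 0.4, -8.7]
opening: 0.207
finger_force: 60.0
clock: 35.55
tool_pos: [0.6401, -0.139, 0.1306]
eef_rot: [0.01, 0.998, -0.042, -0.048]
contact_force: [0.6, 0.2, -7.6]
opening: 0.206
finger_force: 60.0
35.55 pos [ 0.6401 -0.139   0.1306] q [ 0.55  1.08 -1.02  1.45  0.97  1.29  0.93] F [ 0.56  0.22 -7.63] op 0.0182 ff 60.0
x [-0.995  0.023  0.095] z [-0.097 -0.083 -0.992]
4 x [-0.0003, 0.0008, 0.0107, 0.0005, 0.0006, -0.0] |t| 0.0107 deg 0.0
(325, 171, 23, 24) 246.5 ((336.3788757324219, 182.84376525878906), (19.395050048828125, 22.343223571777344), 43.96464157104492)
pred [324.56001839 173.5249613 ] [346.9902665  192.52843907]
pred [325.024775   171.92980008] [347.56686147 190.99706394]
```

```bash
python3 -m jog '[[[-0.0006,0.0009,0.0107,0.0005,0.0006,0],[-0.0006,0.0009,0.0107,0.0005,0.0006,0],[-0.0006,0.0009,0.0107,0,0,0],[-0.0006,0.0009,0.0107,0,0,0],[0,0,0,0,0,0],[0,0,0,0,0,0]]]'
python3 -m jog '[[[-0.0003,0.0003,0.003,0,0,0],[0,0,0,0,0,0]]]'
python3 -m jog '[[[-0.0003,0.0003,0.003,0,0,0],[0,0,0,0,0,0]]]'
python3 -c "
from h import *;st();n=nrm.apply([0,0,1]);tgt=SM+.0466*n;print(tgt);plan(tgt,RF,2)"
```

```text
clock: 36.35
tool_pos: [0.638, -0.1401, 0.0869]
eef_rot: [0.01, 0.998, -0.043, -0.049]
contact_force: [0.2, -0.2, -7.8]
opening: 0.208
finger_force: 60.0
clock: 36.6
tool_pos: [0.6377, -0.1403, 0.0837]
eef_rot: [0.01, 0.998, -0.043, -0.049]
contact_force: [-0.1, 0.8, -7.5]
opening: 0.21
finger_force: 60.0
clock: 36.85
tool_pos: [0.6378, -0.1402, 0.0808]
eef_rot: [0.01, 0.998, -0.043, -0.049]
contact_force: [-0.9, -0.7, -6.3]
opening: 0.209
finger_force: 60.0
36.85 pos [ 0.6378 -0.1402  0.0808] q [ 0.55  1.14 -0.99  1.47  1.03  1.22  0.89] F [-0.85 -0.68 -6.26] op 0.0184 ff 60.0
x [-0.995  0.024  0.097] z [-0.099 -0.086 -0.991]
[ 0.63728938 -0.13923343  0.07778968]
2 x [0.0001, 0.0006, 0.0015, -0.0001, 0.0002, -0.0004] |t| 0.0016 deg 0.0
```

```bash
python3 -m jog '[[[-0.0001,0.0002,0.002,0,0,0],[0,0,0,0,0,0]]]'
python3 -m jog '[[[-0.0001,0.0002,0.0015,0,0,0],[0,0,0,0,0,0]]]'
python3 -m jog '[[[-0.0001,0.0002,0.0015,0,0,0],[0,0,0,0,0,0]]]'
```

```text
clock: 37.1
tool_pos: [0.6377, -0.1403, 0.0799]
eef_rot: [0.01, 0.998, -0.044, -0.049]
contact_force: [-3.8, -1.5, 1.9]
opening: 0.206
finger_force: 60.0
clock: 37.35
tool_pos: [0.6377, -0.1403, 0.0796]
eef_rot: [0.01, 0.998, -0.044, -0.049]
contact_force: [-5.1, -1.5, 10.4]
opening: 0.205
finger_force: 60.0
clock: 37.6
tool_pos: [0.6377, -0.1403, 0.0796]
eef_rot: [0.01, 0.998, -0.044, -0.049]
contact_force: [-8.6, -1.5, 19.5]
opening: 0.207
finger_force: 60.0
```

```bash
python3 -m jog '[[[0,0,-0.0025,0,0,0],[0,0,0,0,0,0],[0,0,0,0,0,0]]]' - 10
python3 -m jog '[[[0,0,0,0,0,0],[0,0,0,0,0,0],[0,0,0,0,0,0],[0,0,0,0,0,0]]]' 0.05
python3 -m jog '[[[0,0,-0.01,0,0,0],[0,0,-0.02,0,0,0],[0,0,-0.04,0,0,0],[0,0,-0.05,0,0,0],[0,0,-0.05,0,0,0],[0,0,-0.05,0,0,0],[0,0,0,0,0,0],[0,0,0,0,0,0]]]'
python3 - <<'E'
from h import *
st();n=nrm.apply([0,0,1])
def look(cn):
  f,K,p,Rm=cam(cn);hsv=cv2.cvtColor(f,cv2.COLOR_RGB2HSV);m=cv2.inRange(hsv,np.array([5,150,60]),np.array([18,255,255]));cs,_=cv2.findContours(m,0,2)
  for c in cs:
    if cv2.contourArea(c)>60: print(cn,cv2.boundingRect(c),cv2.contourArea(c),np.round(cv2.fitEllipse(c)[0],1))
  th=np.linspace(0,6.28,60);e=np.cross(n,[0,1,0]);e/=np.linalg.norm(e);g=np.cross(n,e)
  P=np.array([proj(K,p,Rm,SM+[0,0,.002]+h*n+r*(e*np.cos(a)+g*np.sin(a))) for a in th for h,r in((.032,.025),(.038,.025),(.064,.01))]);print('pred',P.min(0),P.max(0))
look("scene");look("wrist");look("top")
E
```

```text
clock: 37.98
tool_pos: [0.6383, -0.1401, 0.079]
eef_rot: [0.01, 0.998, -0.044, -0.049]
contact_force: [-3.8, -1.9, 6.6]
opening: 0.217
finger_force: 10.0
clock: 38.48
tool_pos: [0.638, -0.1397, 0.078]
eef_rot: [0.01, 0.998, -0.043, -0.049]
contact_force: [0.3, -0.5, -0.2]
opening: 0.569
finger_force: 0.0
clock: 39.48
tool_pos: [0.6595, -0.1208, 0.297]
eef_rot: [0.01, 0.998, -0.044, -0.049]
contact_force: [-0.8, -0.3, -0.6]
opening: 0.57
finger_force: 0.0
39.48 pos [ 0.6595 -0.1208  0.297 ] q [ 0.51  0.92 -1.08  1.22  0.82  1.56  1.06] F [-0.83 -0.28 -0.62] op 0.0502 ff 0.0
x [-0.995  0.024  0.096] z [-0.098 -0.086 -0.991]
scene (327, 191, 22, 22) 321.5 [336.8 200.9]
pred [326.04072542 189.93100119] [348.2809891  210.95124904]
wrist (297, 186, 50, 50) 1714.5 [320.9 209.5]
pred [297.67689659 184.94748624] [344.78712424 232.03170369]
top (353, 208, 21, 19) 279.5 [362.8 217.1]
top (527, 81, 54, 44) 787.0 [553.3 100.1]
pred [352.89603713 207.7029143 ] [372.92905291 227.5968648 ]
```

```bash
python3 -m jog '[[[0,0,0,0,0,0],[0,0,0,0,0,0],[0,0,0,0,0,0],[0,0,0,0,0,0],[0,0,0,0,0,0],[0,0,0,0,0,0],[0,0,0,0,0,0],[0,0,0,0,0,0]]]' >/dev/null
python3 - <<'E'
from h import *
for cn in("scene","wrist"):
  f,K,p,Rm=cam(cn);hsv=cv2.cvtColor(f,cv2.COLOR_RGB2HSV);m=cv2.inRange(hsv,np.array([5,150,60]),np.array([18,255,255]));cs,_=cv2.findContours(m,0,2)
  print(cn,[(cv2.boundingRect(c),cv2.contourArea(c)) for c in cs if cv2.contourArea(c)>60])
  if cn=="scene":
    g=cv2.cvtColor(f,cv2.COLOR_RGB2GRAY)
    for X in[(.581,.150,.038),(.5761,.3225,.038)]:
      u,v=proj(K,p,Rm,X).round().astype(int);w=(g[v-5:v+6,u-5:u+6]<125)*1.;yy,xx=np.mgrid[v-5:v+6,u-5:u+6];print(ray(K,p,Rm,(w*xx).sum()/w.sum(),(w*yy).sum()/w.sum(),.038).round(4),w.sum())
print(finish_job())
E
```

```text
scene [((327, 191, 22, 22), 322.5)]
[0.584  0.1469 0.038 ] 82.0
[0.5771 0.3217 0.038 ] 39.0
wrist [((297, 185, 50, 51), 1716.5)]
the job is handed in; nothing more can be done
None
```

I handed the job in at about 41 s on the clock; no verdict came back. Foot B dragged clearly hardest (about 16 N at the wrist, against 2–4 N for A and C), and it stands still with the cover snapped on in the middle of the blue slope, with A and C on the plate beyond the line.

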